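Seat gift labels in the label press and hold its lever at the third click

TASK

Lay the stack of gift labels flat and square in the pocket of the label press and let go of it. Then press the spring-loaded lever pad of the press down past its first and second click to the third, and finish while still holding the pad down there with the gripper, so that the leaf stays closed over the labels. Leave the other things on the counter where they are.

Things in the scene. Friction and masses are not known exactly. Their poses are not given: they have to be found in the camera images.
- label_stack: rigid banded stack of white gift labels, a flat block 31 mm (its x) by 45 mm (its y) by 10 mm high, about 50 g, lying loose at the near left of the counter, left of the ribbon reel. Origin: centre of its underside.
- label_press: fixed hand press on an aluminium plate 130 mm (its x) x 230 mm (its y) x 12 mm thick; x points away from the robot, y left along the plate. Label pocket left of the middle; at the right end a grey column (118 mm high, 40 x 46 mm, its front face 34 mm to +x of the lever pad's centre). Origin: centre of the plate's underside, on the counter.
- pocket (a point): centre of the pocket floor, 12 mm above the counter. Pocket 35.5 mm (press x) x 49.5 mm (press y): the stack's long side goes along press y, either way round. Corner guides 6 mm high, 5 mm thick close the short ends; each long side keeps a 35 mm gap in its middle, open at floor level, for fingers holding the stack across its 31 mm. The seated stack stands 4 mm above the guides.
- leaf_hinge (a point): hinge of the steel leaf, 62 mm to press +y of the pocket centre, 26 mm above the counter. The leaf (40 mm wide, 90 mm long) stands open, leaning outward away from the pocket, up to 115 mm above the counter; geared to the lever, it swings down level over the pocket as the lever is pressed. It need not be touched.
- lever_pad (a point): centre of the top face of the lever's black pad, 42 mm (press x) by 38 mm (press y), 9 mm thick; it moves with the lever: 104 mm above the counter at rest, 68 mm when fully down. Nothing stands above it.
- press_lever (a joint): how far the pad is pushed straight down, m: 0 at rest (top), 0.036 at the bottom stop. A spring (about 8 N at top, 11 N at bottom) always returns it to 0. Three clicks: each takes about 3 N more (push peaks near 13 N), then gives way to 5 to 7 N; bumps begin at 0.003, 0.014, 0.025, are passed at about 0.008, 0.019, 0.030. Third position: 0.033 to the stop; no click holds the lever by itself.
- tea_tin: printed tin, 58 mm across, 72 mm high, bystander. Origin: centre of its underside.
- butter_bar: wrapped pastry bar, 57 x 101 x 25 mm, bystander. Origin: centre of its underside.
- cake_a: yellow piece of cake, 34 x 31 x 19 mm, bystander. Origin: centre of its underside.
- cake_b: brown piece of cake, 31 x 33 x 19 mm, bystander. Origin: centre of its underside.

How it is judged:
On the way, in this order (a step that is already met when the one before it is completed fails the run):
1. the labels lie flat and square in the pocket, let go, the lever still up (horizontal distance between label_stack and pocket below 0.0045 m and z of label_stack in the frame of pocket between -0.003 and 0.0025 m and angle between label_stack's own z axis and vertical below 0.06 rad and angle between the y axis of label_stack and the y axis of label_press, either way round below 0.15 rad and contact force between the fingers and label_stack below 0.1 N and value of joint press_lever below 0.003 m), for 0.2 s.
2. the lever is pressed past the second click (value of joint press_lever above 0.0215 m), for 0.1 s.
At the end, for the whole second after the job is handed in: The labels lie in the pocket (centre within 4.5 mm, underside within 2.5 mm of the floor, tilt under 0.06 rad, square within 0.15 rad), untouched by the fingers, and the lever is held at least 32.5 mm down (third click) by the gripper pushing with over 2 N, through the last second (horizontal distance between label_stack and pocket below 0.0045 m and z of label_stack in the frame of pocket between -0.003 and 0.0025 m and angle between label_stack's own z axis and vertical below 0.06 rad and angle between the y axis of label_stack and the y axis of label_press, either way round below 0.15 rad and value of joint press_lever above 0.0325 m and contact force between any of the fingers, the arm and label_press above 2 N and contact force between the fingers and label_stack below 0.1 N); the arm keeps its last pose, push and grip.
It fails at once if another thing on the counter was moved more than 30 mm (distance of any of tea_tin, butter_bar, cake_a, cake_b from where it was at the start of the episode above 0.03 m).
It also fails if it takes over 51 s, if anything falls off the work surface, if the arm or the gripper's body presses on something with over 40 N, if the wrist force passes 120 N, or if a joint passes its speed limit or range.

ROBOT

A 6-joint arm with a two-finger parallel gripper is mounted at the origin on a cart in front of the work surface, level with it; the furniture and walls round the work are solid. World frame = base frame: x ahead of the robot, y to its left, z up, the work surface at z = 0. Lengths are in m, angles in rad, forces in N, time in s.
With the tool pointing down it reaches from about 0.35 to 0.975 m from the base axis. Payload 4.9 kg.
Tool frame: the origin (TCP) lies on the centre line of the jaws, within the pads' length; the fingertips stand 14 mm ahead of it and the grasp point (between the pads) lies 5 mm behind it (manip.nose_length is the distance from the TCP to the fingertips, in m); z points along the fingers, y is the line along which they close (so a half turn about z gives the same grasp; the last joint's range is limited). The gripper opens to 85 mm and grips with 20 to 120 N. Pads are 22 mm wide; open, the fingers measure 114 mm over their backs; the gripper's body (76 mm by 85 mm) begins 54 mm behind the grasp point. The pads swing forward as they close: fully open they stand 13 mm farther back than shut.
Start: joints at [1.158, 0.053, 1.613, -0, 1.476, -0.119], TCP at [0.181, 0.598, 0.245] pointing down, gripper open.
Joint ranges: [-3.01, 3.01], [-1.01, 2.22], [0.06, 2.58], [-1.02, 4.17], [0.09, 2.62], [-3.14, 3.14]. Speed limits (rad/s): [2.57, 2.57, 3.14, 3.14, 3.14, 3.14].

INTERFACE

Orientations are given as a unit quaternion [w, x, y, z].
In Python, from plant import manip, imaging gives the robot as it stands.
- The arm moves only by the tool play_rows, never from a script. Its argument "commands" is a list of rows, each a list of 6 numbers: the shift along the tool's x, y, z in mm, then the turn, a rotation vector about the tool's x, y, z in degrees. A call has 1 to 5 rows; each row shifts and turns the commanded pose from where the row before left it, along the tool's axes as they then stand; what a row does not reach is not made up. A row lasts 1/12 s, in which the tool goes at most 41.7 mm and 7.16 degrees, less where a joint would pass 70% of its speed; a pose out of reach is approached as far as the arm can. A call is refused whole if a number of a shift passes 41.7 or a number of a turn 7.16, either way. A call with a gripper value outside its range is refused whole. "hand" is the finger opening in mm, from 0 to 85.4, set as the call begins (left out, the last holds). The fingers move at their own pace and stop on an object; the grip force is fixed at half the most. Time passes only in rows, so rows that do not move let the fingers close. It gives the time, the measured TCP pose, the force, the opening and the grip force at its end, in the units of the state.
- manip.state(): the state, without advancing time (a new reading comes with each control period).
- imaging.grab_frame(name): name is "scene" or "side" or "wrist"; returns a dict with "image" (384x512x3 uint8, red, green, blue), "fx", "fy", "cx", "cy" (pixels), "R" (3x3) and "t" (3): a world point X has camera coordinates R X + t; the wrist camera has in their place "mount" (4x4, takes a point from camera to tool coordinates, whose origin is the TCP and whose axes are the flange's). Camera axes: x right, y down, z forward; pixel columns grow to the right and rows downward; lengths in m; the calibration is good to about 2 mm. A picture is of the moment at which its call begins: read the wrist's pose just before it. There is no depth.
- manip.job_done(): hands the job in; it is judged then, once.
The state is a dict: "time": time; "joint_pos": joint angles; "joint_vel": joint speeds; "joint_efforts": joint torques, N m; "tool_pos": TCP position; "tool_rot": TCP orientation; "contact_force": force on the tool from outside, world axes, zero at the start; "ft_torque": the same for the moment, N m; "gripper_width": opening from 0.0 (shut) to 1.0 (fully open); "grasp_force": force on a finger pad.
Only numpy, scipy, OpenCV 4.12 (cv2) and the standard library are available. Lean on these libraries where they do the work, as an engineer would, in place of code of your own. Each camera call takes 0.05 s, during which the arm holds its last target. There are 200 camera calls.

## Working session

There is one attempt and no reset: what is moved stays moved. The work goes in short steps, Python scripts to look and compute and a tool call to move; the robot and the scene stay as the last step left them, time stands still between calls to the robot, and variables do not carry over. Pictures are saved under pics/ and viewed, at most 10 in all, crops included, and the job is handed in when it is done.

Besides the shell and the picture viewer there is one more tool, called after "Call:" as a command line: name --pt "numbers of a row" for each row, then --argument value for the rest. play_rows: Moves the arm, as the interface text tells. Its arguments: {"type":"object","properties":{"commands":{"type":"array","items":{"type":"array","items":{"type":"number"}}},"hand":{"type":"number"}},"required":["commands"]}

```bash
mkdir -p pics; cat > h.py <<'E'
import numpy as np, cv2, json
from scipy.spatial.transform import Rotation as Ro
from plant import manip, imaging
def tool():
    s=manip.state(); q=s["tool_rot"]; return Ro.from_quat([q[1],q[2],q[3],q[0]]).as_matrix(), np.array(s["tool_pos"])
def grab(n,fn=None):
    Rt,p=tool(); f=imaging.grab_frame(n)
    K=np.array([[f["fx"],0,f["cx"]],[0,f["fy"],f["cy"]],[0,0,1]])
    if n=="wrist":
        M=np.array(f["mount"]); Rw=Rt@M[:3,:3]; c=Rt@M[:3,3]+p; R=Rw.T; t=-R@c
    else: R=np.array(f["R"]); t=np.array(f["t"])
    if fn: cv2.imwrite("pics/"+fn,f["image"][:,:,::-1])
    np.savez("cam_%s.npz"%n,K=K,R=R,t=t,img=f["image"])
def load(n):
    d=np.load("cam_%s.npz"%n); return d["K"],d["R"],d["t"]
def p2w(n,uv,z):
    K,R,t=load(n); c=-R.T@t
    d=(R.T@np.linalg.inv(K)@np.c_[np.array(uv,float).reshape(-1,2),np.ones(np.size(uv)//2)].T).T
    return c+d*((z-c[2])/d[:,2])[:,None]
def w2p(n,X):
    K,R,t=load(n); x=(K@(R@np.array(X,float).reshape(-1,3).T+t[:,None])).T; return x[:,:2]/x[:,2:]
E
python3 - <<'E'
from h import *
for n in ["scene","side","wrist"]:
    grab(n,n+"0.png"); K,R,t=load(n); print(n,-R.T@t,R[2])
a=[cv2.imread(f"pics/{n}0.png") for n in ["scene","side","wrist"]]
R,p=tool();print(p,R)
cv2.imwrite("pics/s0.png",cv2.resize(a[0],(800,600),interpolation=cv2.INTER_CUBIC))
cv2.imwrite("pics/all0.png",cv2.resize(np.hstack(a[1:]),(800,300)))
E
```

```text
scene [0.61604155 0.76776519 0.78215525] [-0.14860443 -0.74968376 -0.6448961 ]
side [0.47910432 0.95226377 0.8555254 ] [-0.02812769 -0.78376508 -0.62042012]
wrist [0.11593426 0.61765834 0.37261282] [ 0.2513145  -0.07628688 -0.96489447]
[0.18080368 0.5977794  0.24431427] [[-9.57148852e-01  2.89595636e-01 -6.65694517e-04]
 [ 2.89596334e-01  9.57147661e-01 -1.52239247e-03]
 [ 1.96289736e-04 -1.64993889e-03 -9.99998620e-01]]
```

View pics/s0.png

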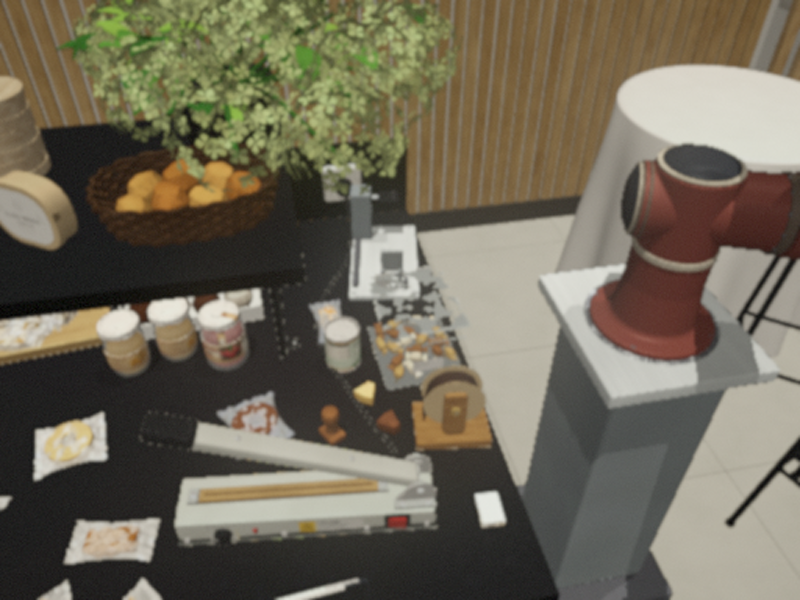

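View pics/all0.png

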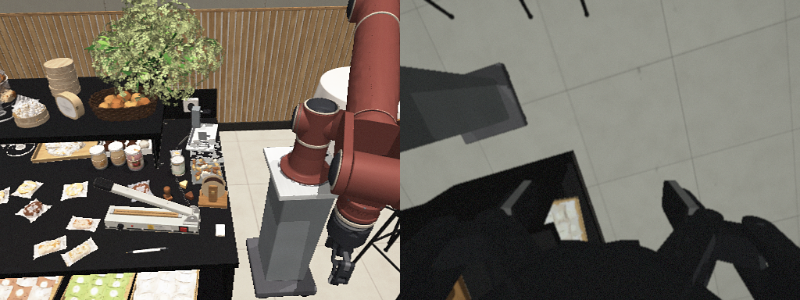

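The scene picture shows the white label stack at about (490,510)/800 and the press at about (385,260)/800, with its column at (360,215). The side picture shows the stack at about (220,230) and the press at about (205,135). I'll enlarge both.

```bash
python3 - <<'E'
from h import *
a=cv2.imread("pics/scene0.png");b=cv2.imread("pics/side0.png")
def crop(i,x,y,w,h,W,H): return cv2.resize(i[y:y+h,x:x+w],(W,H),interpolation=cv2.INTER_CUBIC)
# left: scene press crop x190-290,y95-215 ; right: side press crop
top=np.hstack([crop(a,200,100,80,100,400,500),crop(b,210,110,80,100,400,500)])
bot=np.hstack([crop(a,295,305,40,10*1,0,0)]) if 0 else None
cv2.imwrite("pics/c1.png",top)
print(p2w("scene",[313.6,326],0.01),p2w("scene",[246,168],0.012))
print(p2w("side",[220*1.28,230*1.28],0.01),p2w("side",[204*1.28,138*1.28],0.012))
# label via threshold
for n,i,(x,y,w,h) in [("scene",a,(295,305,40,40)),("side",b,(265,275,40,40))]:
    g=cv2.cvtColor(i,cv2.COLOR_BGR2GRAY)[y:y+h,x:x+w]
    m=(g>130).astype(np.uint8); nn,L,S,C=cv2.connectedComponentsWithStats(m); k=1+np.argmax(S[1:,4])
    c=max(cv2.findContours((L==k).astype(np.uint8),0,1)[0],key=cv2.contourArea)[:,0]+[x,y]
    W=p2w(n,c,0.01)[:,:2]; r=cv2.minAreaRect((W*1000).astype(np.float32)); print(n,S[k],C[k]+[x,y],r, cv2.boxPoints(r))
E
```

```text
[[0.39910391 0.31769327 0.01      ]] [[ 0.43642459 -0.24263427  0.012     ]]
[[0.39913684 0.31923267 0.01      ]] [[ 0.42842912 -0.22998481  0.012     ]]
scene [  9   9  20  23 358] [313.19553073 325.18715084] ((399.42254638671875, 315.1655578613281), (51.894901275634766, 34.331241607666016), 85.90657043457031) [[380.44852 290.50964]
 [414.69217 288.05896]
 [418.39658 339.82147]
 [384.15292 342.27216]]
side [ 32   0   8  40 196] [301.71428571 290.33673469] ((348.0203857421875, 318.318115234375), (128.86972045898438, 19.845224380493164), 82.17082214355469) [[329.41296 255.83554]
 [349.07318 253.13223]
 [366.6278  380.8007 ]
 [346.9676  383.504  ]]
```

View pics/c1.png

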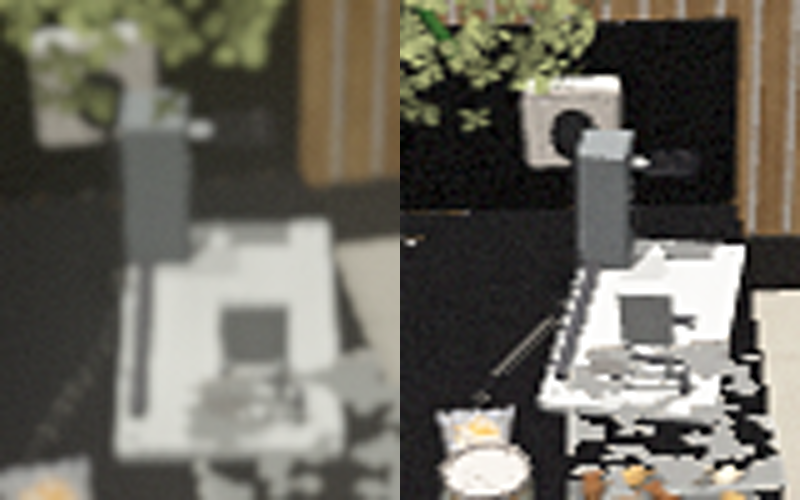

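Call:
play_rows --pt "-29 -20.5 0 0 0 0" --pt "-29 -20.5 0 0 0 0" --pt "-29 -20.5 0 0 0 0" --pt "-29 -20.5 0 0 0 0" --pt "-29 -20.5 0 0 0 0"

```text
time: 0.57
tool_pos: [0.2906, 0.4566, 0.2448]
tool_rot: [-0.0, 0.146, 0.989, -0.0]
contact_force: [0.5, 0.3, 1.0]
gripper_width: 0.998
grasp_force: 0.0
```

Call:
play_rows --pt "-29 -20.5 0 0 0 0" --pt "-29 -20.5 0 0 0 0" --pt "-29 -20.5 0 0 0 0" --pt "-29 -20.5 0 0 0 0" --pt "-29 -20.5 0 0 0 0"

```text
time: 0.98
tool_pos: [0.3998, 0.3164, 0.2451]
tool_rot: [-0.0, 0.146, 0.989, -0.0]
contact_force: [0.1, -0.0, 0.8]
gripper_width: 0.998
grasp_force: 0.0
```

Call:
play_rows --pt "0 0 0 0 0 7" --pt "0 0 10 0 0 7" --pt "0 0 10 0 0 7" --pt "0 0 10 0 0 7" --pt "0 0 10 0 0 7"

```text
time: 1.4
tool_pos: [0.3991, 0.3177, 0.2046]
tool_rot: [-0.0, 0.44, 0.898, -0.0]
contact_force: [-0.1, -0.5, 0.1]
gripper_width: 0.999
grasp_force: 0.0
```

Call:
play_rows --pt "0 0 10 0 0 7" --pt "0 0 10 0 0 7" --pt "0 0 10 0 0 7" --pt "0 0 10 0 0 7" --pt "0 0 0 0 0 7"

```text
time: 1.82
tool_pos: [0.3977, 0.3171, 0.1624]
tool_rot: [-0.001, 0.689, 0.724, -0.002]
contact_force: [1.2, -0.6, 0.6]
gripper_width: 0.997
grasp_force: 0.0
```

Call:
play_rows --pt "0 0 0 0 0 7" --pt "0 0 0 0 0 0" --pt "0 0 0 0 0 0"

```text
time: 2.07
tool_pos: [0.3991, 0.3179, 0.1651]
tool_rot: [-0.0, 0.729, 0.684, -0.0]
contact_force: [0.6, -0.4, -0.7]
gripper_width: 1.001
grasp_force: 0.0
```

```bash
python3 - <<'E'
from h import *
grab("wrist","w1.png");R,p=tool();print(p,R,manip.state()["joint_pos"])
E
```

```text
[0.39915447 0.31797087 0.16526089] [[ 6.39804806e-02  9.97951148e-01 -6.09907852e-05]
 [ 9.97951149e-01 -6.39804833e-02 -4.27186346e-05]
 [-4.65333303e-05 -5.81326655e-05 -9.99999997e-01]] [ 5.26759110e-01 -1.62001819e-01  1.95552348e+00 -6.42414500e-06
  1.34814519e+00  5.90784742e-01]
```

View pics/w1.png

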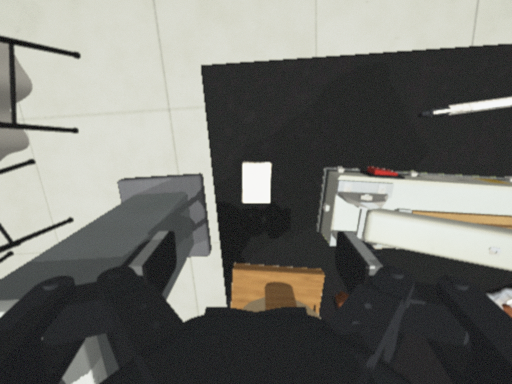

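The wrist picture shows the stack at x 242–271, y 162–204 and nearly axis-aligned. The sealer starts at about x 320 and the reel base lies below y 265.

```bash
cat >> h.py <<'E'
def rect(n,box,thr,z):
    x,y,w,h=box; i=np.load("cam_%s.npz"%n)["img"]
    g=i.min(2)[y:y+h,x:x+w]; m=(g>thr).astype(np.uint8); nn,L,S,C=cv2.connectedComponentsWithStats(m); k=1+np.argmax(S[1:,4])
    v,u=np.nonzero(L==k); W=p2w(n,np.c_[u+x,v+y],z)[:,:2]; ce=W.mean(0); ev,V=np.linalg.eigh(np.cov(W.T))
    a=np.degrees(np.arctan2(V[1,1],V[0,1])); return ce, a%180, np.sqrt(12*ev), S[k]
E
python3 - <<'E'
from h import *
for th in (60,110,150): print(rect("wrist",(225,150,65,70),th,0.01))
i=np.load("cam_wrist.npz")["img"]; print(i[155:210:3,256].min(1), i[183,236:278:2].min(1))
E
```

```text
(array([0.39820646, 0.31728811]), np.float64(83.82691855300145), array([0.03337133, 0.04812835]), array([  16,   11,   32,   43, 1308], dtype=int32))
(array([0.39850933, 0.316765  ]), np.float64(85.05228709400576), array([0.03193926, 0.04723335]), array([  17,   12,   30,   42, 1225], dtype=int32))
(array([0.39830867, 0.3169888 ]), np.float64(84.40347612867038), array([0.03151929, 0.0453325 ]), array([  17,   12,   30,   41, 1162], dtype=int32))
[ 39  37  66 242 245 245 245 245 245 245 245 245 245 245 245 246 133  43
  19] [ 41  38  32 183 247 245 245 245 245 245 245 245 245 245 245 245 247 163
  34  38  42]
```

Call:
play_rows --pt "-1 -0.8 25 0 0 1.6" --pt "0 0 25 0 0 0" --pt "0 0 25 0 0 0" --pt "0 0 25 0 0 0" --pt "0 0 20 0 0 0" --hand 50

```text
time: 2.53
tool_pos: [0.3977, 0.3167, 0.0436]
tool_rot: [-0.0, 0.739, 0.674, -0.001]
contact_force: [0.5, -0.2, -0.1]
gripper_width: 0.586
grasp_force: 0.0
```

Call:
play_rows --pt "0 0 8 0 0 0" --pt "0 0 0 0 0 0" --pt "0 0 0 0 0 0"

```text
time: 2.78
tool_pos: [0.3986, 0.3172, 0.0378]
tool_rot: [0.0, 0.74, 0.673, 0.0]
contact_force: [-0.7, -0.9, 1.0]
gripper_width: 0.584
grasp_force: 0.0
```

```bash
python3 - <<'E'
from h import *
print(manip.nose_length() if callable(manip.nose_length) else manip.nose_length)
grab("wrist","w2.png");R,p=tool();print(p,np.degrees(np.arctan2(R[1,0],R[0,0])),manip.state()["contact_force"])
i=cv2.imread("pics/w2.png");cv2.imwrite("pics/w2c.png",i)
E
```

```text
0.014
[0.39929569 0.31765588 0.03869152] 84.6111790592458 [0.10299579 0.14201689 0.66638789]
```

View pics/w2c.png

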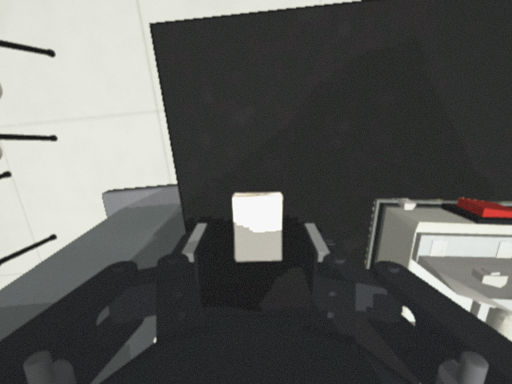

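The stack is at x 232–283, y 192–262, centred between the fingers at x 195 and 318.

```bash
python3 - <<'E'
from h import *
for th in (80,110): print(rect("wrist",(222,180,70,90),th,0.01))
E
```

```text
(array([0.39856779, 0.31822507]), np.float64(85.00184414143695), array([0.03116618, 0.04726673]), array([   9,   11,   53,   71, 3445], dtype=int32))
(array([0.39868798, 0.31819279]), np.float64(85.53132683533774), array([0.03074776, 0.04649204]), array([  10,   12,   51,   70, 3335], dtype=int32))
```

Call:
play_rows --pt "0 -0.4 8 0 0 0" --pt "0 0 8 0 0 0" --pt "0 0 5 0 0 0" --pt "0 0 0 0 0 0" --pt "0 0 0 0 0 0"

```text
time: 3.25
tool_pos: [0.3976, 0.3169, 0.0158]
tool_rot: [-0.0, 0.74, 0.673, -0.001]
contact_force: [0.4, -0.3, -0.2]
gripper_width: 0.584
grasp_force: 0.0
```

Call:
play_rows --pt "0 0 0 0 0 0" --pt "0 0 0 0 0 0" --pt "0 0 0 0 0 0" --pt "0 0 0 0 0 0" --pt "0 0 0 0 0 0" --hand 24

```text
time: 3.67
tool_pos: [0.3985, 0.3174, 0.0169]
tool_rot: [0.0, 0.74, 0.673, 0.001]
contact_force: [0.6, 0.6, 3.3]
gripper_width: 0.336
grasp_force: 59.6
```

Call:
play_rows --pt "0 0 0 0 0 0" --pt "0 0 0 0 0 0" --pt "0 0 0 0 0 0"

```text
time: 3.92
tool_pos: [0.3984, 0.3174, 0.0169]
tool_rot: [0.0, 0.74, 0.673, 0.001]
contact_force: [0.7, -0.2, 4.2]
gripper_width: 0.34
grasp_force: 59.8
```

Call:
play_rows --pt "0 0 -8 0 0 0" --pt "0 0 -40 0 0 0" --pt "0 0 -40 0 0 0" --pt "0 0 -40 0 0 0" --pt "0 0 -40 0 0 0"

```text
time: 4.33
tool_pos: [0.3969, 0.3165, 0.1853]
tool_rot: [-0.0, 0.74, 0.673, -0.001]
contact_force: [0.4, 0.6, -0.1]
gripper_width: 0.337
grasp_force: 59.6
```

Call:
play_rows --pt "0 0 -40 0 0 0" --pt "0 0 -20 0 0 0" --pt "0 0 0 0 0 0"

```text
time: 4.58
tool_pos: [0.4, 0.3184, 0.2512]
tool_rot: [0.001, 0.74, 0.673, 0.005]
contact_force: [0.3, -0.3, -0.2]
gripper_width: 0.338
grasp_force: 59.6
```

```bash
python3 - <<'E'
from h import *
print(p2w("scene",[223,191.4,268,190,266,144],0.012))
print(p2w("side",[238,191,273.6,191,279,158.6],0.012))
s=manip.state();print(s["tool_pos"],s["gripper_width"],s["joint_pos"])
E
```

```text
[[ 0.5212897  -0.14649725  0.012     ]
 [ 0.39396968 -0.12698024  0.012     ]
 [ 0.34752074 -0.35884965  0.012     ]]
[[ 0.51730786 -0.14450329  0.012     ]
 [ 0.38718146 -0.13707526  0.012     ]
 [ 0.34898181 -0.35311059  0.012     ]]
[0.40004683 0.31836654 0.25120479] 0.33842823682598205 [ 5.26560552e-01 -2.34803966e-01  1.87208917e+00 -2.94921749e-05
  1.49351697e+00  6.21306972e-01]
```

Call:
play_rows --pt "0 0 0 0 0 5" --pt "-36.5 9 0 0 0 0" --pt "-36.5 9 0 0 0 0" --pt "-36.5 9 0 0 0 0" --pt "-36.5 9 0 0 0 0"

```text
time: 5.0
tool_pos: [0.4055, 0.1655, 0.2421]
tool_rot: [-0.001, 0.768, 0.64, -0.002]
contact_force: [1.9, -0.1, -0.7]
gripper_width: 0.339
grasp_force: 59.6
```

Call:
play_rows --pt "-36.5 9 0 0 0 0" --pt "-36.5 9 0 0 0 0" --pt "-36.5 9 0 0 0 0" --pt "-36.5 9 0 0 0 0" --pt "-36.5 9 0 0 0 0"

```text
time: 5.42
tool_pos: [0.4167, -0.0221, 0.2424]
tool_rot: [-0.001, 0.768, 0.64, -0.001]
contact_force: [0.8, 0.1, -0.6]
gripper_width: 0.34
grasp_force: 59.6
```

Call:
play_rows --pt "-36.5 9 0 0 0 0" --pt "-36.5 9 0 0 0 0" --pt "-36.5 9 0 0 0 0" --pt "0 0 0 0 0 0" --pt "0 0 0 0 0 0"

```text
time: 5.83
tool_pos: [0.4237, -0.1343, 0.2423]
tool_rot: [-0.002, 0.77, 0.638, -0.001]
contact_force: [0.4, 0.7, -0.8]
gripper_width: 0.34
grasp_force: 59.6
```

```bash
python3 - <<'E'
from h import *
grab("wrist","w3.png");R,p=tool();print(p,np.degrees(np.arctan2(R[1,0],R[0,0])),manip.state()["joint_pos"])
cv2.imwrite("pics/w3c.png",cv2.resize(cv2.imread("pics/w3.png"),(768,576),interpolation=cv2.INTER_CUBIC))
E
```

```text
[ 0.42388974 -0.13317595  0.24252465] 79.46306621222209 [-4.72451961e-01 -3.99927673e-01  2.01521189e+00  4.24912358e-04
  1.52993019e+00 -2.88568311e-01]
```

View pics/w3c.png

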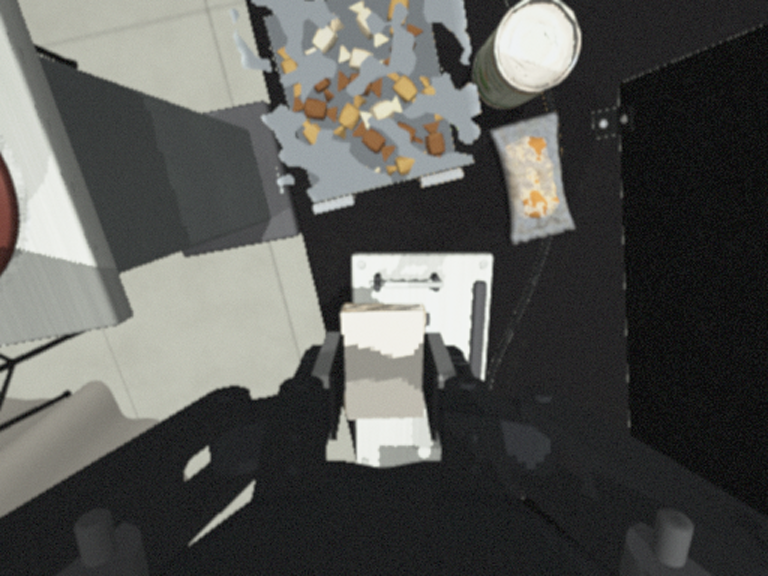

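The enlarged wrist picture (×1.5) shows the plate's +y corners at (352,255) and (493,255), and the hinge at x 375–437, y 280. The held stack, at x 342–427, y 305–415, hides the pocket. I'll shift 95 mm to −y to see it.

Call:
play_rows --pt "-32 0 0 0 0 0" --pt "-32 0 0 0 0 0" --pt "-31 0 0 0 0 0" --pt "0 0 0 0 0 0" --pt "0 0 0 0 0 0"

```text
time: 6.3
tool_pos: [0.4074, -0.2259, 0.2434]
tool_rot: [-0.001, 0.769, 0.64, 0.0]
contact_force: [0.6, 0.7, -0.7]
gripper_width: 0.34
grasp_force: 59.6
```

```bash
python3 - <<'E'
from h import *
print(p2w("wrist",[234.7,170,328.7,170,325,253],0.012))
grab("wrist","w4.png");R,p=tool();print(p,np.degrees(np.arctan2(R[1,0],R[0,0])),manip.state()["joint_pos"])
i=cv2.imread("pics/w4.png")[60:300,140:460];cv2.imwrite("pics/w4c.png",cv2.resize(i,(800,600),interpolation=cv2.INTER_CUBIC))
E
```

```text
[[ 0.3934794  -0.13008877  0.012     ]
 [ 0.51975598 -0.15388493  0.012     ]
 [ 0.49984922 -0.2777378   0.012     ]]
[ 0.40757872 -0.22527216  0.2435105 ] 79.62038677386236 [-6.65332792e-01 -3.42517480e-01  1.97086275e+00  6.89274981e-04
  1.51499289e+00 -4.84214281e-01]
```

View pics/w4c.png

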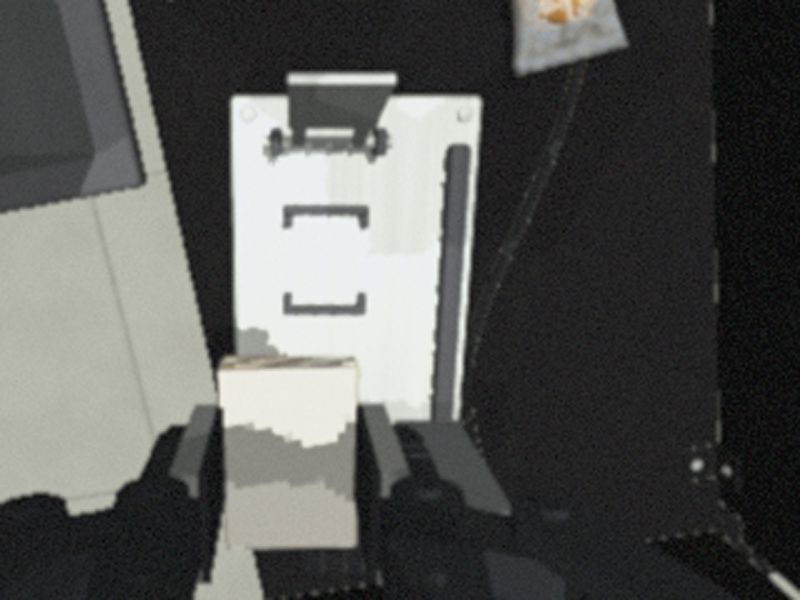

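The crop (×2.5, offset 140,60) shows the pocket guides' outer corners at (284,206), (368,206), (284,313) and (366,313). The plate's +y corners are at (232,97) and (482,97), and the leaf stands at x 288–396, y 73–150. The held stack's top face spans y 368–548 and x 220–357.

```bash
python3 - <<'E'
from h import *
f=lambda l:np.array(l,float).reshape(-1,2)/2.5+[140,60]-0.3
g=p2w("wrist",f([284,206,368,206,284,313,366,313]),0.018)[:,:2];print(g)
print("sizes",np.linalg.norm(g[0]-g[1]),np.linalg.norm(g[0]-g[2]),"c",g.mean(0))
v=g[:2].mean(0)-g[2:].mean(0);print("yang",np.degrees(np.arctan2(v[1],v[0])))
v=(g[1]+g[3]-g[0]-g[2]);print("xang",np.degrees(np.arctan2(v[1],v[0])))
c=p2w("wrist",f([232,97,482,97,236,350,462,420]),0.012)[:,:2];print(c)
for v in (c[1]-c[0],c[0]-c[2],c[1]-c[3]):print(np.degrees(np.arctan2(v[1],v[0])),np.linalg.norm(v))
R,p=tool()
# held label top corners: bottom height ~ TCP-0.0165, top -0.0065
h=p2w("wrist",f([220,368,357,368,357,548,226,548]),p[2]-0.0065);print((h-p)@R)
E
```

```text
[[ 0.40972404 -0.18904216]
 [ 0.45309446 -0.19707171]
 [ 0.39907002 -0.24592608]
 [ 0.44322664 -0.2540949 ]]
sizes 0.04410744887855724 0.057873042717502154 c [ 0.42627879 -0.22153371]
yang 79.78698120756144
xang -10.484932146241533
[[ 0.3935307  -0.13044281]
 [ 0.51950228 -0.15378189]
 [ 0.36809435 -0.26361734]
 [ 0.48877989 -0.32923863]]
-10.496318352149382 0.12811538491819946
79.18673723750739 0.13558194349119798
80.06822170554922 0.17812617237355993
[[ 0.020253   -0.01631117  0.00654878]
 [ 0.02020345  0.01293725  0.00651289]
 [-0.02349438  0.01400541  0.00644946]
 [-0.02345146 -0.01619211  0.0064865 ]]
```

Call:
play_rows --pt "8 19 0 0 0 0" --pt "0 0 38 0 0 0" --pt "0 0 38 0 0 0" --pt "0 0 38 0 0 0" --pt "0 0 36 0 0 0"

```text
time: 6.77
tool_pos: [0.428, -0.2197, 0.0925]
tool_rot: [-0.0, 0.767, 0.641, 0.0]
contact_force: [-0.8, 0.3, -0.7]
gripper_width: 0.339
grasp_force: 59.7
```

Call:
play_rows --pt "0 0 20 0 0 0" --pt "0 0 10 0 0 0" --pt "0 0 0 0 0 0" --pt "0 0 0 0 0 0"

```text
time: 7.1
tool_pos: [0.4284, -0.2214, 0.0649]
tool_rot: [0.0, 0.768, 0.641, 0.0]
contact_force: [0.6, -0.4, 0.0]
gripper_width: 0.343
grasp_force: 59.6
```

```bash
python3 - <<'E'
from h import *
grab("wrist","w5.png");R,p=tool();print(p,np.degrees(np.arctan2(R[1,0],R[0,0])))
i=cv2.imread("pics/w5.png")[120:312,128:384];cv2.imwrite("pics/w5c.png",cv2.resize(i,(768,576),interpolation=cv2.INTER_CUBIC))
E
```

```text
[ 0.4291118  -0.22226176  0.06609555] 79.6385993022042
```

View pics/w5c.png

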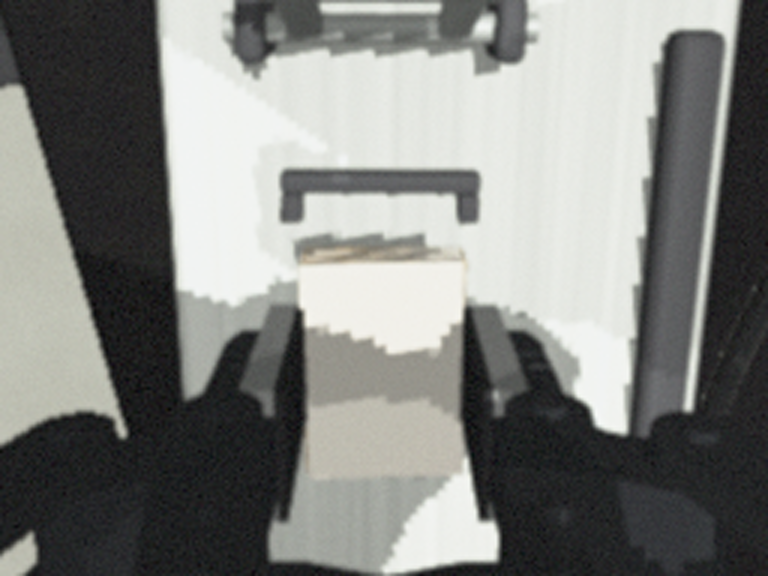

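The crop (×3, offset 128,120) shows the +y guide's outer corners at (281,170) and (480,170), with its inner face at y 194. The stack's top +y edge runs (299,260)–(466,260) and its −y edge (308,478)–(464,475).

```bash
python3 - <<'E'
from h import *
f=lambda l:np.array(l,float).reshape(-1,2)/3+[128,120]-0.33
R,p=tool()
print((p2w("wrist",f([281,170,480,170,281,194,480,194]),0.018)-p)@R)
print((p2w("wrist",f([299,260,466,260,464,475,308,478]),p[2]-0.0065)-p)@R)
E
```

```text
[[ 0.02957961 -0.02528956  0.04799456]
 [ 0.0295587   0.01934321  0.04811271]
 [ 0.02403747 -0.02547552  0.04800049]
 [ 0.02401477  0.01951739  0.04811959]]
[[ 0.0222638  -0.01716457  0.00642881]
 [ 0.02224594  0.01229128  0.00650679]
 [-0.02088501  0.01306815  0.0065588 ]
 [-0.02150653 -0.01666038  0.00648084]]
```

Call:
play_rows --pt "-0.5 -0.6 10 0 0 0" --pt "0 0 10 0 0 0" --pt "0 0 5 0 0 0" --pt "0 0 3 0 0 0" --pt "0 0 0 0 0 0"

```text
time: 7.57
tool_pos: [0.4264, -0.2222, 0.0352]
tool_rot: [-0.001, 0.769, 0.64, -0.0]
contact_force: [-0.4, 0.2, -1.3]
gripper_width: 0.343
grasp_force: 59.7
```

Call:
play_rows --pt "0 0 2 0 0 0" --pt "0 0 2 0 0 0" --pt "0 0 2 0 0 0" --pt "0 0 0 0 0 0" --pt "0 0 0 0 0 0"

```text
time: 7.98
tool_pos: [0.427, -0.2226, 0.0303]
tool_rot: [-0.0, 0.768, 0.64, -0.0]
contact_force: [0.4, -0.7, -1.0]
gripper_width: 0.336
grasp_force: 59.7
```

Call:
play_rows --pt "0 0 0.6 0 0 0" --pt "0 0 0.6 0 0 0" --pt "0 0 0 0 0 0" --pt "0 0 0 0 0 0"

```text
time: 8.32
tool_pos: [0.4271, -0.2226, 0.0291]
tool_rot: [-0.0, 0.768, 0.64, 0.0]
contact_force: [0.2, 0.2, -0.3]
gripper_width: 0.336
grasp_force: 59.7
```

```bash
python3 - <<'E'
from h import *
grab("wrist","w6.png");R,p=tool();print(p,manip.state()["contact_force"])
i=cv2.imread("pics/w6.png")[120:312,128:384];cv2.imwrite("pics/w6c.png",cv2.resize(i,(768,576),interpolation=cv2.INTER_CUBIC))
E
```

```text
[ 0.42709811 -0.22260752  0.0291444 ] [ 0.56975517 -0.02872896 -0.03486664]
```

View pics/w6c.png

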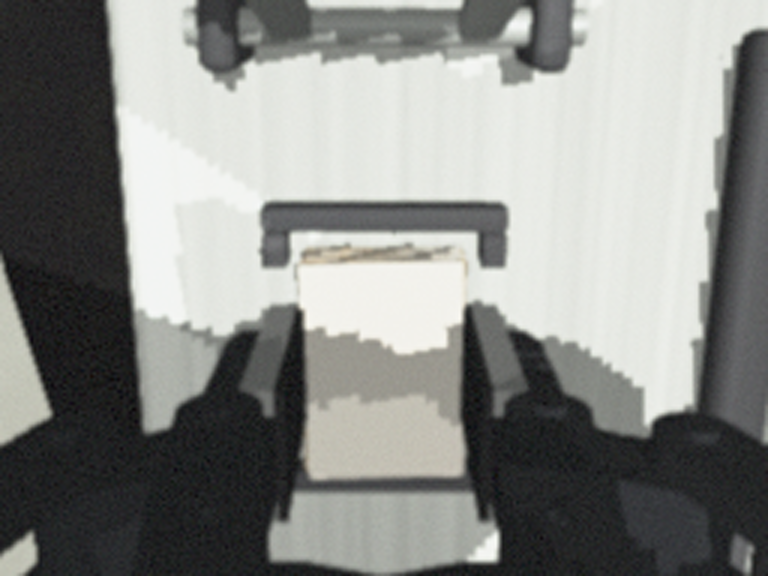

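The stack sits between the guides, with the guide arms' inner edges at x 290 and 480 and the stack at 299–466. The −y guide shows just below the stack at y 480–490. I'll check the margins in numbers.

```bash
python3 - <<'E'
from h import *
f=lambda l:np.array(l,float).reshape(-1,2)/3+[128,120]-0.33
R,p=tool()
print((p2w("wrist",f([263,203,507,203,263,230,507,230,290,250,480,250,385,490]),0.018)-p)@R)
print((p2w("wrist",f([299,262,466,262,464,477,308,480]),0.0222)-p)@R)
print((p2w("wrist",f([385,247]),0.0125)-p)@R)
E
```

```text
[[ 0.03048509 -0.02313661  0.01114087]
 [ 0.03044532  0.02089304  0.0111432 ]
 [ 0.02540742 -0.02333928  0.01114124]
 [ 0.02536616  0.0210948   0.0111436 ]
 [ 0.02158095 -0.01854224  0.01114179]
 [ 0.02154793  0.0162951   0.01114363]
 [-0.02875458 -0.00113007  0.01114651]]
[[ 0.02068428 -0.01649336  0.00694196]
 [ 0.02065568  0.01332764  0.00694354]
 [-0.02303765  0.01409278  0.00694689]
 [-0.023661   -0.01600523  0.00694534]]
[[ 0.0203908  -0.00110895  0.0166428 ]]
```

Call:
play_rows --pt "0.8 0 0 0 0 0" --pt "0.7 0 0.3 0 0 0" --pt "0 0 0 0 0 0" --pt "0 0 0 0 0 0"

```text
time: 8.7
tool_pos: [0.4275, -0.2212, 0.029]
tool_rot: [0.0, 0.768, 0.64, 0.0]
contact_force: [-0.5, 0.3, 0.0]
gripper_width: 0.335
grasp_force: 59.7
```

Call:
play_rows --pt "0 0 0 0 0 0" --pt "0 0 0 0 0 0" --pt "0 0 0 0 0 0" --pt "0 0 0 0 0 0" --pt "0 0 0 0 0 0" --hand 48

```text
time: 9.12
tool_pos: [0.4274, -0.2211, 0.0288]
tool_rot: [0.0, 0.768, 0.64, -0.0]
contact_force: [-0.6, -0.7, -0.2]
gripper_width: 0.565
grasp_force: 0.0
```

Call:
play_rows --pt "0 0 -5 0 0 0" --pt "0 0 -15 0 0 0" --pt "0 0 -35 0 0 0" --pt "0 0 -40 0 0 0" --pt "0 0 -40 0 0 0"

```text
time: 9.53
tool_pos: [0.4266, -0.2206, 0.1649]
tool_rot: [-0.001, 0.768, 0.64, -0.0]
contact_force: [0.7, -0.7, 0.5]
gripper_width: 0.566
grasp_force: 0.0
```

Call:
play_rows --pt "0 0 -40 0 0 0" --pt "0 0 -40 0 0 0" --pt "-40 0 0 0 0 0" --pt "-40 0 0 0 0 0" --pt "0 0 0 0 0 0" --hand 0

```text
time: 9.95
tool_pos: [0.4121, -0.3047, 0.2459]
tool_rot: [0.002, 0.77, 0.638, -0.001]
contact_force: [-0.8, 1.0, 0.1]
gripper_width: 0.001
grasp_force: 0.0
```

Call:
play_rows --pt "0 0 0 0 0 0" --pt "0 0 0 0 0 0" --pt "0 0 0 0 0 0"

```text
time: 10.2
tool_pos: [0.4129, -0.2989, 0.2435]
tool_rot: [-0.0, 0.768, 0.64, 0.0]
contact_force: [-0.3, -0.2, -0.0]
gripper_width: 0.002
grasp_force: 0.0
```

```bash
python3 - <<'E'
from h import *
R,p=tool();print(p,np.degrees(np.arctan2(R[1,0],R[0,0])),manip.state()["joint_pos"])
grab("wrist","w7.png")
i=cv2.imread("pics/w7.png");cv2.imwrite("pics/w7c.png",cv2.resize(i,(768,576),interpolation=cv2.INTER_CUBIC))
E
```

```text
[ 0.41286461 -0.29894495  0.24348894] 79.61025764839017 [-7.72944792e-01 -2.26362752e-01  1.87782453e+00  2.99199684e-04
  1.49094861e+00 -5.91633747e-01]
```

View pics/w7c.png

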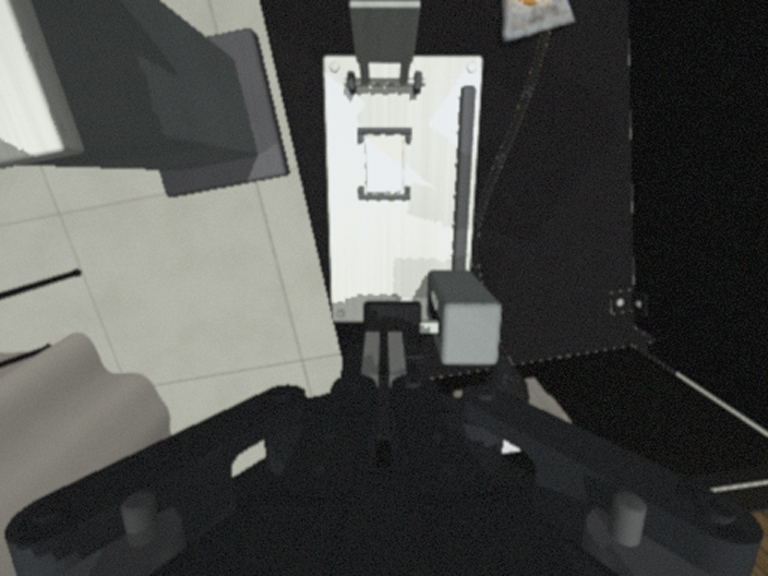

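The labels lie square in the pocket, with their white block at x 366–404, y 137–194 inside the guides. The black pad's +y edge is at y 301, from x 366 to 420, and the column top is at x 441–498, y 305–365.

```bash
python3 - <<'E'
from h import *
f=lambda l:np.array(l,float).reshape(-1,2)/1.5-0.2
R,p=tool()
print((p2w("wrist",f([366,301,420,301]),0.104)-p)@R)
print((p2w("wrist",f([441,305,498,305,441,365,498,365]),0.118)-p)@R)
print((p2w("wrist",f([366,137,404,137,366,194,404,194]),0.022)-p)@R, (p2w("wrist",f([358,128,411,128,358,200,411,200]),0.018)-p)@R)
print(manip.state()["contact_force"])
E
```

```text
[[-0.01716547 -0.01361844  0.13943142]
 [-0.01721038  0.02430112  0.13940989]]
[[-0.01565328  0.03702924  0.12540363]
 [-0.01569841  0.07507055  0.12538203]
 [-0.05947045  0.0386244   0.12537558]
 [-0.0595187   0.07829202  0.12535305]]
[[ 0.09884478 -0.01555522  0.22150443]
 [ 0.09880985  0.01579145  0.22148663]
 [ 0.05298189 -0.01612514  0.22147634]
 [ 0.05294496  0.01635628  0.22145789]] [[ 0.10625282 -0.02226604  0.22551283]
 [ 0.10620397  0.02171143  0.22548786]
 [ 0.04775768 -0.02329763  0.22547717]
 [ 0.04770527  0.02269846  0.22545105]]
[-0.83838315 -0.48247858  0.23266078]
```

Call:
play_rows --pt "-36 5 0 0 0 0" --pt "0 0 38 0 0 0" --pt "0 0 38 0 0 0" --pt "0 0 28 0 0 0" --pt "0 0 13 0 0 0"

```text
time: 10.67
tool_pos: [0.4095, -0.3331, 0.1218]
tool_rot: [-0.004, 0.768, 0.64, -0.0]
contact_force: [-0.6, 0.2, -1.4]
gripper_width: -0.003
grasp_force: 0.0
```

Call:
play_rows --pt "0 0 3 0 0 0" --pt "0 0 3 0 0 0" --pt "0 0 3 0 0 0" --pt "0 0 2 0 0 0" --pt "0 0 0 0 0 0"

```text
time: 11.08
tool_pos: [0.4124, -0.3371, 0.1181]
tool_rot: [0.002, 0.768, 0.64, 0.0]
contact_force: [0.8, -0.9, 0.0]
gripper_width: 0.0
grasp_force: 0.0
```

Call:
play_rows --pt "0 0 2 0 0 0" --pt "0 0 2 0 0 0" --pt "0 0 2 0 0 0" --pt "0 0 0 0 0 0" --pt "0 0 0 0 0 0"

```text
time: 11.5
tool_pos: [0.4124, -0.3372, 0.1133]
tool_rot: [0.002, 0.768, 0.64, 0.0]
contact_force: [-1.9, 2.7, 10.2]
gripper_width: 0.001
grasp_force: 5.3
```

```bash
python3 - <<'E'
from h import *
grab("wrist","w8.png");R,p=tool();print(p)
i=cv2.imread("pics/w8.png");cv2.imwrite("pics/w8c.png",i)
E
```

```text
[ 0.41241095 -0.33720946  0.1133759 ]
```

Call:
play_rows --pt "0 0 4 0 0 0" --pt "0 0 4 0 0 0" --pt "0 0 4 0 0 0" --pt "0 0 4 0 0 0" --pt "0 0 4 0 0 0"

```text
time: 11.97
tool_pos: [0.4125, -0.3373, 0.0935]
tool_rot: [0.002, 0.768, 0.64, 0.0]
contact_force: [-2.2, 4.2, 10.1]
gripper_width: 0.005
grasp_force: 5.4
```

Call:
play_rows --pt "0 0 3 0 0 0" --pt "0 0 3 0 0 0" --pt "0 0 3 0 0 0" --pt "0 0 0 0 0 0" --pt "0 0 0 0 0 0"

```text
time: 12.38
tool_pos: [0.4125, -0.3372, 0.0838]
tool_rot: [0.002, 0.768, 0.64, 0.0]
contact_force: [-2.4, 2.4, 8.4]
gripper_width: 0.0
grasp_force: 4.3
```

Call:
play_rows --pt "0 0 1 0 0 0" --pt "0 0 1 0 0 0" --pt "0 0 0 0 0 0" --pt "0 0 0 0 0 0"

```text
time: 12.72
tool_pos: [0.4125, -0.3373, 0.0822]
tool_rot: [0.002, 0.768, 0.64, 0.0]
contact_force: [-1.7, 4.1, 10.5]
gripper_width: -0.006
grasp_force: 5.3
```

Call:
play_rows --pt "0 0 0.6 0 0 0" --pt "0 0 0 0 0 0" --pt "0 0 0 0 0 0"

```text
time: 12.97
tool_pos: [0.4125, -0.3372, 0.082]
tool_rot: [0.002, 0.768, 0.64, 0.0]
contact_force: [-4.3, 3.9, 12.2]
gripper_width: 0.005
grasp_force: 6.1
```

Call:
play_rows --pt "0 0 0.6 0 0 0" --pt "0 0 0 0 0 0" --pt "0 0 0 0 0 0" --pt "0 0 0 0 0 0" --pt "0 0 0 0 0 0"

```text
time: 13.38
tool_pos: [0.4126, -0.3373, 0.082]
tool_rot: [0.001, 0.768, 0.64, 0.0]
contact_force: [-5.0, 5.3, 16.1]
gripper_width: -0.004
grasp_force: 7.5
```

```bash
python3 - <<'E'
from h import *
s=manip.state();print(s["tool_pos"],s["contact_force"])
# leaf over pocket / column of pixels in side view for change check
old=np.load("cam_side.npz")["img"].astype(int).copy(); grab("side"); new=np.load("cam_side.npz")["img"].astype(int)
u=w2p("side",[[.4275,-.2212,.026],[.439,-.16,.026],[.44,-.155,.1]]);print(u)
for a,b in u.astype(int): print(old[b,a],new[b,a])
E
```

```text
[ 0.41255295 -0.33727516  0.08195214] [-5.01650361  5.26617521 16.10488132]
[[261.44840877 174.9721389 ]
 [259.13241786 184.67465378]
 [258.69771094 168.78738338]]
[107 105 104] [194 191 188]
[189 187 185] [199 197 196]
[255 255 255] [219 218 215]
```

The TCP stopped at 82.0 mm, which is 68 + 14, while the force rose to 16 N. That means the lever is at its bottom stop and held, so I'm handing in.

```bash
python3 -c "
from plant import manip
print(manip.job_done())"
```

```text
the job is handed in; nothing more can be done
None
```

The label stack lies in the pocket, let go, and the lever pad is held at its bottom stop past the third click with about 16 N; the job is handed in at about 13.4 s, but the interface gave no verdict.

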